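Register a stud plate in its jig and snap the cap on

TASK

Push the loose steel plate squarely into the corner of the jig, so that its two edges lie right up against both stop rails. Then take the black snap cap and press it onto the plate's stud; it clicks part-way, so keep pressing after the click until its rim sits flat on the plate. Finish still holding the cap pressed down firmly, with the plate still against the stops and the grey bush and the tape roll left alone.

Things in the scene. Friction and masses are not known exactly. Their poses are not given: they have to be found in the camera images.
- jig: Fixed jig: aluminium bed 180 (x) x 160 (y) x 10 mm with two dark steel stop rails, 16 mm high above the bed and 20 mm wide, along its +x and +y sides, forming an inside corner. Origin: centre of the bed's underside, on the bench; its x axis points roughly away from the robot. Inner face of the +x rail at jig x = +70 mm, of the +y rail at jig y = +60 mm. Position and yaw vary
- jig_corner (a point): Inside corner of the two stop rails, at the level of the bed's top (jig x = +70, y = +60, z = +10 mm)
- stud_plate: Loose flat steel plate, 80 (x) x 100 (y) x 12 mm, 0.6 to 1 kg, with an upright stud at its centre. It lies on the jig's bed 20 to 40 mm short of each rail, turned up to 0.2 rad from square. Origin: centre of its underside; x and y along its edges as the jig's are (fully home at jig x = +30, y = +10 mm)
- stud_tip (a point): Centre of the tip of the plate's steel stud, 34 mm above the plate's underside. The stud stands 22 mm above the plate's top: neck 19 mm dia, a ridge 26 mm dia centred 12 mm above the plate's top, and a cone above it narrowing to 14 mm dia at the tip
- snap_cap: Loose round black plastic cap standing mouth down on the bench: hollow skirt 42 mm outside dia, 35 mm inside dia, 29 mm high (25 mm deep inside), with a narrower solid round grip boss 24 mm dia and 20 mm high on top (49 mm in all; fingertips can bear on the flat shoulder round the boss). Origin: centre of the mouth's rim, z up
- cap_boss_top (a point): Centre of the top of the cap's boss, 49 mm above its rim. In the cap, 7.5 mm above the rim, six spring tabs must be forced over the stud's ridge: resistance begins with the rim about 11 mm above the plate, rises to roughly 7 to 15 N and drops suddenly (the click) at about 5 mm, when the snap may lift the plate a little until it is pressed back; the rim then stops hard on the plate
- bush: Bystander: plain grey steel bush, 44 mm dia, 45 mm high, standing on the bench; no boss, open at both ends. Origin: centre of its underside
- tape: Bystander: roll of tan tape, 98 mm dia, 25 mm high, lying flat. Origin: centre of its underside
There are look-alikes about, which are no part of the job. Leave any red, turquoise or yellow look-alike of the snap_cap alone.

How it is judged:
By the outcome, as a careful person would: the job done as asked, in the order asked, and still so for the second after the job is handed in, while the arm keeps its last pose, push and grip.
It also fails if it takes over 58 s, if anything falls off the work surface, if the arm or the gripper's body presses on something with over 40 N, if the wrist force passes 120 N, or if a joint passes its speed limit or range.

ROBOT

A 6-joint arm with a two-finger parallel gripper is mounted at the origin on the work surface; the furniture and walls round the work are solid. World frame = base frame: x ahead of the robot, y to its left, z up, the work surface at z = 0. Lengths are in m, angles in rad, forces in N, time in s.
With the tool pointing down it reaches from about 0.275 to 0.875 m from the base axis. Payload 12.5 kg.
Tool frame: the origin (TCP) lies between the finger pads; the fingertips stand 22 mm ahead of it and the grasp point (between the pads) lies 3 mm ahead of it; z points along the fingers, y is the line along which they close (so a half turn about z gives the same grasp; the last joint's range is limited). The gripper opens to 85 mm and grips with 20 to 120 N. Pads are 22 mm wide; open, the fingers measure 114 mm over their backs; the gripper's body (76 mm by 85 mm) begins 54 mm behind the grasp point. The pads swing forward as they close: fully open they stand 13 mm farther back than shut.
Start: joints at [1.207, 0.351, 1.652, -0, 1.139, -0.085], TCP at [0.151, 0.529, 0.253] pointing down, gripper open.
Joint ranges: [-2.75, 2.75], [-0.79, 2.1], [0.01, 2.65], [-1.57, 4.71], [0.07, 3.14], [-2.87, 2.87]. Speed limits (rad/s): [2.22, 2.22, 2.79, 3.14, 3.14, 3.14].

INTERFACE

Orientations are given as a rotation vector (axis times angle).
In Python, from bench import arm gives the robot as it stands.
- The arm moves only by the tool jog_arm, never from a script. Its argument "increments" is one flat list of numbers, 7 for each row, row after row: the shift along the tool's x, y, z in parts of the range, where 1.0 means 40 cm, then the turn, a rotation vector about the tool's x, y, z in a scale on which 1.0 is 90 degrees, then the opening, from 0 (shut) to 1 (fully open). A call has 1 to 12 rows; each row is the pose to reach, as a shift and turn from the pose commanded when the call began, along the tool's axes at that moment; what a row does not reach only later rows make up. A row lasts 1/8 s, in which the tool goes at most 62.5 mm and 10.7 degrees, less where a joint would pass 70% of its speed; a pose out of reach is approached as far as the arm can. A shift or turn number past 1, either way, is cut back to 1. A call with a gripper value outside its range is refused whole. The fingers move at their own pace and stop on an object; "grip_force" is the grip in N (left out, the last holds). Time passes only in rows, so rows that repeat a pose let the fingers close. It gives the time, the measured TCP pose, the force, the opening and the grip force at its end, in the units of the state.
- arm.state(): the state, without advancing time (a new reading comes with each control period).
- arm.read_camera(name): name is "side" or "top" or "wrist"; returns the picture (420x560x3 uint8, blue, green, red); there is no depth.
- arm.camera_info(name): a dict with "vfov" (degrees; the focal length in pixels is half the picture's height over the tangent of half this angle, whatever the lens; pixels are square), "cx", "cy" (the principal point, pixels), "R" (3x3) and "t" (3): a world point X has camera coordinates R X + t. Camera axes: x right, y down, z forward; pixel columns grow to the right and rows downward; lengths in m; the calibration is good to about 2 mm. A picture is of the moment at which its call begins: read the wrist's pose just before it. camera_info takes no time and is no camera call; for the wrist camera it gives the pose at the moment of the call.
- arm.finish_job(): hands the job in; it is judged then, once.
The state is a dict: "t": time; "joint_positions": joint angles; "joint_vel": joint speeds; "tau": joint torques, N m; "tool_pos": TCP position; "orientation": TCP orientation; "wrist_force": force on the tool from outside, world axes, zero at the start; "torque": the same for the moment, N m; "gripper_width": opening from 0.0 (shut) to 1.0 (fully open); "finger_force": force on a finger pad.
Only numpy, scipy, OpenCV 4.12 (cv2) and the standard library are available. Lean on these libraries where they do the work, as an engineer would, in place of code of your own. Each camera call takes 0.05 s, during which the arm holds its last target. There are 200 camera calls.

## Working session

There is one attempt and no reset: what is moved stays moved. The work goes in short steps, Python scripts to look and compute and a tool call to move; the robot and the scene stay as the last step left them, time stands still between calls to the robot, and variables do not carry over. Pictures are saved under pics/ and viewed, at most 13 in all, crops included, and the job is handed in when it is done.

Besides the shell and the picture viewer there is one more tool, called after "Call:" as name(argument=value, ...) on one line, values as JSON. jog_arm: Moves the arm, as the interface text tells. Its arguments: {"type":"object","properties":{"increments":{"type":"array","items":{"type":"number"}},"grip_force":{"type":"number"}},"required":["increments"]}

```bash
mkdir -p pics; python3 - <<'E'
from bench import arm
import cv2,numpy as np
print(arm.state())
for n in ["top","side"]:
    cv2.imwrite(f"pics/{n}0.png",arm.read_camera(n)); print(n,arm.camera_info(n))
E
```

```text
{'t': 0.0, 'joint_positions': array([ 1.20736980e+00,  3.51256565e-01,  1.65242169e+00, -1.12567693e-05,
        1.13909981e+00, -8.45791690e-02]), 'joint_vel': array([ 0.00119382,  0.00053715, -0.00178019,  0.00045485,  0.00089637,
       -0.00053355]), 'tau': array([-2.14866159e-03, -5.06073833e+01, -2.91405648e+01, -1.56331171e-04,
        4.46631544e-03, -1.08446372e-05]), 'tool_pos': array([0.15124448, 0.52847941, 0.25274818]), 'orientation': array([-4.36552081e-01, -3.11085705e+00,  1.81894831e-03]), 'wrist_force': array([0.61054899, 0.81493535, 0.17680945]), 'torque': array([-0.00931151, -0.0206401 ,  0.04455076]), 'finger_force': 0.0, 'gripper_width': 1.0015150387298482}
top {'vfov': 53.997966852865, 'cx': 278.06289889529035, 'cy': 202.10736063524314, 'R': array([[ 0.02345223, -0.99928268,  0.02973429],
       [-0.99043167, -0.02726993, -0.1352829 ],
       [ 0.13599671, -0.0262771 , -0.99036075]]), 't': array([0.03393897, 0.43489643, 1.04000361])}
side {'vfov': 51.29054865748003, 'cx': 275.86396077161004, 'cy': 207.69188558412102, 'R': array([[ 0.99967643,  0.02314679, -0.01054815],
       [ 0.00151304, -0.46805365, -0.88369876],
       [-0.02539189,  0.88339686, -0.46793722]]), 't': array([-0.43375141,  0.10530512,  1.24070841])}
```

View pics/top0.png

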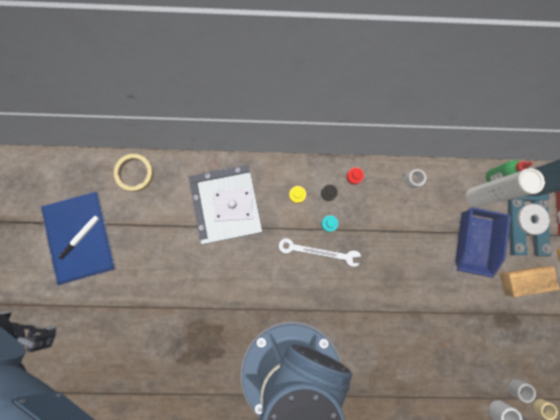

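View pics/side0.png

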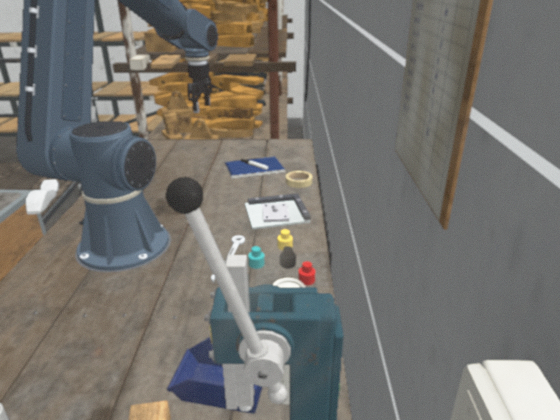

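The top view shows the jig at about (225,203) with the plate's stud at (232,204). The black cap is at (329,192), with the yellow (298,194), red (356,176) and turquoise (331,223) look-alikes around it. The bush is at (417,178) and the tape at (132,172). Next I'll get rough positions and work out a move to bring the wrist camera over.

```bash
cat > h.py <<'E'
from bench import arm
import cv2,numpy as np
from scipy.spatial.transform import Rotation as Ro
np.set_printoptions(precision=4,suppress=True)
def F(i): return 210/np.tan(np.radians(i['vfov']/2))
def ray(i,p):
    d=np.array([(p[0]-i['cx'])/F(i),(p[1]-i['cy'])/F(i),1]); R=i['R']
    return -R.T@i['t'], R.T@d/np.linalg.norm(d)
def onz(i,p,z):
    c,d=ray(i,p); return c+d*(z-c[2])/d[2]
def proj(i,X):
    c=i['R']@np.asarray(X)+i['t']; return c[:2]/c[2]*F(i)+[i['cx'],i['cy']]
def meet(l):
    """least squares point from [(info,pixel)...], and the worst miss"""
    A=0;b=0;cd=[ray(*q) for q in l]
    for c,d in cd: P=np.eye(3)-np.outer(d,d);A=A+P;b=b+P@c
    X=np.linalg.solve(A,b); return X,max(np.linalg.norm(np.cross(X-c,d)) for c,d in cd)
def jog(pos,ydir=None):
    """shift (cm) and turn for TCP pos, tool down, tool y along +-ydir (world angle)"""
    s=arm.state(); R=Ro.from_rotvec(s['orientation'])
    M=R.as_matrix(); a=np.arctan2(M[1,1],M[0,1])
    if ydir is None: ydir=a
    k=(ydir-a+np.pi/2)%np.pi-np.pi/2+a
    T=np.array([[np.sin(k)*-1,np.cos(k),0],[np.cos(k),np.sin(k),0],[0,0,-1]]).T
    T=np.column_stack([np.cross([np.cos(k),np.sin(k),0],[0,0,-1]),[np.cos(k),np.sin(k),0],[0,0,-1]])
    print('shift cm',M.T@(np.array(pos)-s['tool_pos'])*100,'turn',Ro.from_matrix(M.T@T).as_rotvec(),'t',s['t'])
E
python3 - <<'E'
from h import *
i=arm.camera_info('top')
for n,p,z in [('stud',(232,204),.044),('cap',(329,192),.049),('yel',(298,194),.049),('red',(356,176),.049),('turq',(331,223),.049),('corner',(196,175),.02)]: print(n,onz(i,p,z))
w=arm.camera_info('wrist');s=arm.state();M=Ro.from_rotvec(s['orientation']).as_matrix()
print(w['vfov'],'cam in tool',M.T@(-w['R'].T@w['t']-s['tool_pos']),(w['R']@M)); print(M)
jog([.44,.05,.30],np.pi/2)
E
```

```text
stud [0.4237 0.1626 0.044 ]
cap [ 0.4609 -0.0844  0.049 ]
yel [ 0.4535 -0.0049  0.049 ]
red [ 0.5047 -0.1541  0.049 ]
turq [ 0.3814 -0.09    0.049 ]
corner [0.501  0.2618 0.02  ]
59.71199652622366 cam in tool [ 0.073  -0.0006 -0.1203] [[-0.0003  1.     -0.0003]
 [-0.9571 -0.0003 -0.2897]
 [-0.2897  0.0002  0.9571]]
[[-0.9614  0.2752 -0.0004]
 [ 0.2752  0.9614 -0.001 ]
 [ 0.0001 -0.001  -1.    ]]
shift cm [-40.928  -38.0642  -4.6819] turn [-0.001  -0.0002 -0.2788] t 0.1
```

The rows are not in the units I measure in: shifts go in shares of 40 cm and turns go in shares of 90 degrees. I convert before sending: -35.7 cm is -0.8925, -34.3 cm is -0.8575, -0.28 rad is -0.1783.

Call:
jog_arm(increments=[-0.8925,-0.8575,-0.0675,0,0,-0.1783,1,-0.8925,-0.8575,-0.0675,0,0,-0.1783,1,-0.8925,-0.8575,-0.0675,0,0,-0.1783,1,-0.8925,-0.8575,-0.0675,0,0,-0.1783,1,-0.8925,-0.8575,-0.0675,0,0,-0.1783,1,-0.8925,-0.8575,-0.0675,0,0,-0.1783,1,-0.8925,-0.8575,-0.0675,0,0,-0.1783,1,-0.8925,-0.8575,-0.0675,0,0,-0.1783,1,-0.8925,-0.8575,-0.0675,0,0,-0.1783,1,-0.8925,-0.8575,-0.0675,0,0,-0.1783,1,-0.8925,-0.8575,-0.0675,0,0,-0.1783,1])

```text
t: 1.48
tool_pos: [0.3996, 0.1018, 0.2801]
orientation: [0.005, -3.141, -0.0]
wrist_force: [-0.7, -0.5, 0.1]
gripper_width: 1.001
finger_force: 0.0
```

```bash
cat >> h.py <<'E'
def snap(name):
    i=arm.camera_info('wrist'); im=arm.read_camera('wrist'); cv2.imwrite(f'pics/{name}.png',im)
    np.save(f'pics/{name}.npy',i,allow_pickle=True); return i,im
def load(name): return np.load(f'pics/{name}.npy',allow_pickle=True).item(),cv2.imread(f'pics/{name}.png')
E
python3 - <<'E'
from h import *
s=arm.state();print(s['tool_pos'],s['joint_vel'],s['t'])
snap('A')
jog([.42,-.02,.28],np.pi/2)
E
```

```text
[0.3996 0.1018 0.2801] [ 0.0042 -0.0014 -0.0014  0.0018  0.0007 -0.0033] 1.475
shift cm [ -1.999  -12.1876   0.018 ] turn [ 0.0001 -0.0003  0.0033] t 1.525
```

View pics/A.png

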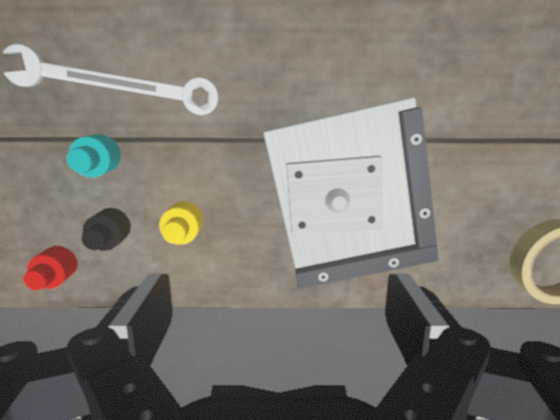

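View A shows the jig with its rails on the right and bottom. The plate's corners are at about (288,162), (382,155), (381,228) and (292,232), with the stud tip at (339,201). The caps' bosses are black (95,237), yellow (178,231), turquoise (82,160) and red (40,275). The fingers show at the bottom. Image up is towards the robot, and right is +y.

In the tool's units: -12 cm is -0.3, -2 cm is -0.05.

Call:
jog_arm(increments=[-0.05,-0.3,0,0,0,0,1,-0.05,-0.3,0,0,0,0,1,-0.05,-0.3,0,0,0,0,1,-0.05,-0.3,0,0,0,0,1])

```text
t: 2.02
tool_pos: [0.4201, -0.0183, 0.2802]
orientation: [0.003, -3.141, -0.0]
wrist_force: [-0.3, -0.3, 0.2]
gripper_width: 1.001
finger_force: 0.0
```

```bash
python3 - <<'E'
from h import *
snap('B')
a=load('A')[1];b=load('B')[1]
L=cv2.resize(a[85:305,250:450],None,fx=2.6,fy=2.6,interpolation=cv2.INTER_CUBIC)
cv2.imwrite('pics/Az.png',L)
E
```

```text
(no output)
```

View pics/B.png

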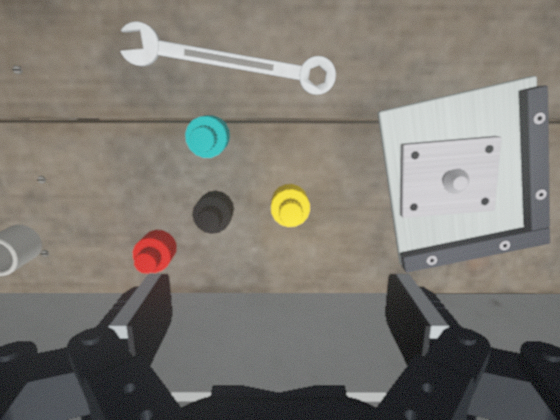

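View pics/Az.png

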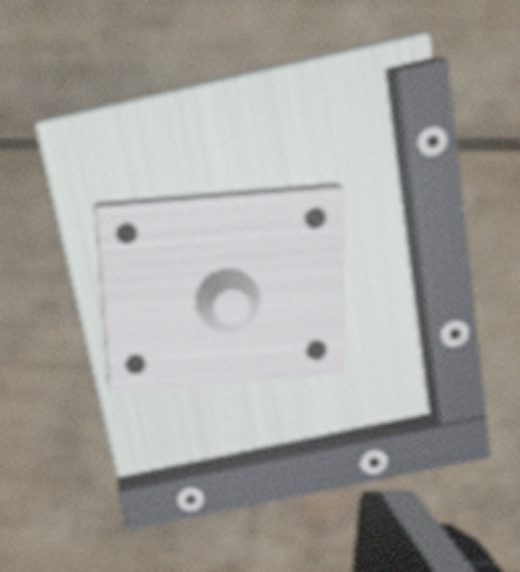

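View B shows the plate's four holes at (415,156), (489,149), (485,202) and (414,207), with the stud tip at (460,184). The black cap is at (213,212), its boss at about (211,218). The rail screws are at (539,118), (541,194), (504,245) and (432,260). Both views show the holes, screws and stud clearly, so I'll triangulate their centroids.

```bash
cat >> h.py <<'E'
def cen(im,p,h,sign):
    """centroid of the bright (+1) or dark (-1) spot near p"""
    x,y=map(int,p); g=cv2.cvtColor(im,cv2.COLOR_BGR2GRAY).astype(float)[y-h:y+h+1,x-h:x+h+1]*sign
    w=np.clip(g-(g.max()+np.median(g))/2,0,None); Y,X=np.mgrid[-h:h+1,-h:h+1]
    return np.array([x+(w*X).sum()/w.sum(),y+(w*Y).sum()/w.sum()])
E
python3 - <<'E'
from h import *
ia,a=load('A');ib,b=load('B')
z=lambda x,y:(250+x/2.6,85+y/2.6)
S={'h1':(z(126,233),(415,156),5,-1),'h2':(z(315,218),(489,149),5,-1),'h3':(z(316,350),(485,202),5,-1),'h4':(z(135,364),(414,207),5,-1),
'y1':(z(432,141),(539,118),7,1),'y2':(z(455,333),(541,194),7,1),'x1':(z(373,462),(504,245),7,1),'x2':(z(190,499),(432,260),7,1)}
P={}
for n,(p,q,h,s) in S.items():
    for _ in range(2): p=cen(a,p,h,s);q=cen(b,q,h,s)
    P[n],e=meet([(ia,p),(ib,q)]); print(n,p,q,P[n],'miss',e)
print('stud',meet([(ia,z(233,307)),(ib,(460,184))]), cen(a,z(233,307),8,1),cen(b,(460,184),8,1))
an=lambda u,v:np.degrees(np.arctan2(*(P[v]-P[u])[1::-1]))
print('plate y dir',an('h1','h2'),an('h4','h3'),'x dir',an('h1','h4'),an('h2','h3'),'rail x dir',an('y1','y2'),'rail y dir',an('x2','x1'))
print(np.mean([P[k] for k in('h1','h2','h3','h4')],0))
# cap: black silhouettes / boss
for i,im,p in((ia,a,(105,230)),(ib,b,(213,212))):
    x,y=p;c=im[y-30:y+30,x-30:x+30]; cv2.imwrite(f'pics/cap{x}.png',c)
A=[cv2.convertScaleAbs(cv2.resize(im[y-30:y+30,x-30:x+30],None,fx=6,fy=6,interpolation=cv2.INTER_CUBIC),alpha=2.5) for im,(x,y) in((a,(105,230)),(b,(213,212)))]
cv2.imwrite('pics/caps.png',np.hstack(A))
E
```

```text
h1 [298.1592 174.2939] [414.5515 154.7572] [0.4011 0.1219 0.0218] miss 3.8581277702521164e-05
h2 [370.7365 168.4262] [488.8435 148.5972] [0.3947 0.1976 0.022 ] miss 4.143914333629019e-05
h3 [371.2017 219.1999] [484.5021 200.9052] [0.4505 0.2024 0.0219] miss 5.5909166044169275e-05
h4 [301.5714 224.6392] [413.3407 206.6857] [0.457  0.1267 0.0219] miss 8.770367522602096e-06
y1 [415.62   138.7874] [538.8824 117.8602] [0.3636 0.2393 0.0269] miss 4.644928732900071e-05
y2 [424.2765 212.7255] [540.5863 193.9985] [0.4414 0.2572 0.0271] miss 9.739558506467707e-06
x1 [393.2818 262.1187] [504.2237 245.0561] [0.4994 0.2297 0.0265] miss 5.478416781367717e-05
x2 [322.8253 276.4396] [431.4153 259.7996] [0.5172 0.1517 0.0266] miss 1.2072786269304741e-05
stud (array([0.4275, 0.1639, 0.0404]), np.float64(0.00026577351208017163)) [338.5924 204.0598] [459.5978 184.5326]
plate y dir 94.87912729244094 94.93005939933198 x dir 4.880008304101418 4.865658747568487 rail x dir 12.930070635099508 rail y dir 102.83160629378543
[0.4258 0.1622 0.0219]
```

View pics/caps.png

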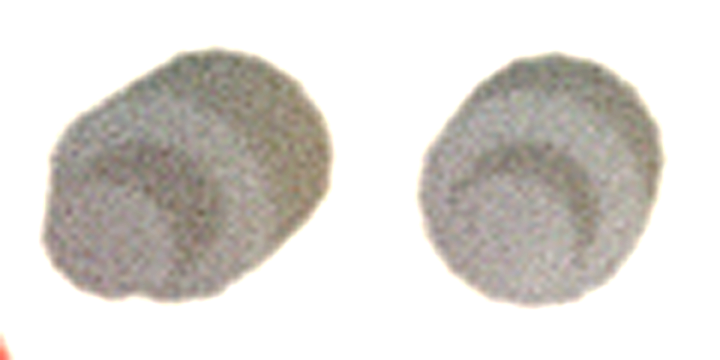

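The cap crops put the boss top at A (92.5,239.5) and B (208.3,220.7). The holes, at z = 22 mm, and the screws, at z = 27 mm, match the sizes given. The jig is yawed 12.9° and the plate 4.9°.

```bash
cat >> h.py <<'E'
TH=np.radians(12.9); u=np.array([np.cos(TH),np.sin(TH)]); v=np.array([-u[1],u[0]])
def W(a,b,z): return np.append(a*u+b*v,z)
def JJ(p): return np.array([p[:2]@u,p[:2]@v,p[2]])
E
python3 - <<'E'
from h import *
ia,_=load('A');ib,_=load('B')
print('boss',meet([(ia,(92.5,239.5)),(ib,(208.3,220.7))]), onz(ia,(92.5,239.5),.049),onz(ib,(208.3,220.7),.049))
jog(W(.38,.063,.12),TH+np.pi/2); jog(W(.38,.063,.0345),TH+np.pi/2)
E
```

```text
boss (array([ 0.4642, -0.0897,  0.0492]), np.float64(0.00010185088052504532)) [ 0.4644 -0.0898  0.049 ] [ 0.4642 -0.0898  0.049 ]
shift cm [ 6.3257 16.4367 16.0295] turn [ 0.0003 -0.0002 -0.2224] t 2.075
shift cm [ 6.324  16.4345 24.5795] turn [ 0.0003 -0.0002 -0.2224] t 2.075
```

In the tool's units: 24.5 cm is 0.6125, 22 cm is 0.55, -0.222 rad is -0.1413.

Call:
jog_arm(increments=[0.1575,0.41,0.4,0,0,-0.1413,0,0.1575,0.41,0.4,0,0,-0.1413,0,0.1575,0.41,0.4,0,0,-0.1413,0,0.1575,0.41,0.4,0,0,-0.1413,0,0.1575,0.41,0.4,0,0,-0.1413,0,0.1575,0.41,0.55,0,0,-0.1413,0,0.1575,0.41,0.6125,0,0,-0.1413,0,0.1575,0.41,0.6125,0,0,-0.1413,0])

```text
t: 3.08
tool_pos: [0.3567, 0.1448, 0.0349]
orientation: [0.351, -3.12, 0.001]
wrist_force: [0.0, 1.8, 0.7]
gripper_width: -0.003
finger_force: 0.0
```

```bash
python3 - <<'E'
from h import *
s=arm.state();print(JJ(s['tool_pos']),s['gripper_width'],s['wrist_force'])
jog(W(.437,.063,.0348),TH+np.pi/2)
E
```

```text
[0.38   0.0616 0.0349] -0.0030761540406901203 [0.0348 1.8438 0.7316]
shift cm [-5.6994  0.1499 -0.0021] turn [-0.0001 -0.0021 -0.0009] t 3.075
```

In the tool's units: -5.4 cm is -0.135, -1.8 cm is -0.045.

Call:
jog_arm(increments=[-0.03,0.0025,0,0,0,0,0,-0.045,0.0025,0,0,0,0,0,-0.06,0.0025,0,0,0,0,0,-0.075,0.0025,0,0,0,0,0,-0.0875,0.0025,0,0,0,0,0,-0.1,0.0025,0,0,0,0,0,-0.1125,0.0025,0,0,0,0,0,-0.1225,0.0025,0,0,0,0,0,-0.13,0.0025,0,0,0,0,0,-0.135,0.0025,0,0,0,0,0,-0.135,0.0025,0,0,0,0,0])

```text
t: 4.45
tool_pos: [0.4089, 0.1574, 0.0359]
orientation: [0.35, -3.12, 0.001]
wrist_force: [-6.3, -2.3, 4.8]
gripper_width: 0.001
finger_force: 3.3
```

In the tool's units: -0.3 cm is -0.0075, -0.2 cm is -0.005.

Call:
jog_arm(increments=[-0.005,0,0,0,0,0,0,-0.0075,0,0,0,0,0,0,-0.0075,0,0,0,0,0,0])

```text
t: 4.82
tool_pos: [0.4095, 0.1575, 0.0356]
orientation: [0.349, -3.114, 0.002]
wrist_force: [-15.4, -5.3, 12.6]
gripper_width: 0.003
finger_force: 8.3
```

In the tool's units: -8.7 cm is -0.2175, -5.1 cm is -0.1275.

Call:
jog_arm(increments=[0.05,0,0,0,0,0,0,0.05,0,-0.15,0,0,0,0,0,-0.2175,-0.15,0,0,0,0,-0.1275,-0.2175,-0.15,0,0,0,0,-0.1275,-0.2175,-0.15,0,0,0,0,-0.1275,-0.2175,-0.15,0,0,0,0,-0.1275,-0.2175,-0.075,0,0,0,0,-0.1275,-0.2175,0,0,0,0,0,-0.1275,-0.2175,0,0,0,0,0])

```text
t: 5.95
tool_pos: [0.4795, 0.0851, 0.0343]
orientation: [0.351, -3.118, -0.0]
wrist_force: [-0.5, -0.1, 0.6]
gripper_width: 0.0
finger_force: 0.0
```

```bash
python3 - <<'E'
from h import *
s=arm.state();print(JJ(s['tool_pos']),s['wrist_force'])
jog(W(.488,.0276,.0348),TH+np.pi/2)
E
```

```text
[ 0.4864 -0.0241  0.0343] [-0.4573 -0.1178  0.5748]
shift cm [-0.15    5.1688 -0.0482] turn [ 0.0006 -0.004  -0.001 ] t 5.95
```

In the tool's units: 4.9 cm is 0.1225, 4.8 cm is 0.12.

Call:
jog_arm(increments=[-0.0025,0.0375,0,0,0,0,0,-0.0025,0.055,0,0,0,0,0,-0.0025,0.07,0,0,0,0,0,-0.0025,0.0825,0,0,0,0,0,-0.0025,0.095,0,0,0,0,0,-0.0025,0.105,0,0,0,0,0,-0.0025,0.1125,0,0,0,0,0,-0.0025,0.12,0,0,0,0,0,-0.0025,0.1225,0,0,0,0,0])

```text
t: 7.08
tool_pos: [0.4722, 0.1326, 0.0357]
orientation: [-0.35, 3.121, -0.001]
wrist_force: [1.9, -6.8, 3.5]
gripper_width: 0.0
finger_force: 3.5
```

Call:
jog_arm(increments=[0,0.005,0,0,0,0,0,0,0.01,0,0,0,0,0,0,0.01,0,0,0,0,0])

```text
t: 7.45
tool_pos: [0.4713, 0.1365, 0.0357]
orientation: [-0.35, 3.121, -0.001]
wrist_force: [1.7, -4.2, 4.5]
gripper_width: 0.002
finger_force: 2.6
```

In the tool's units: 0.4 cm is 0.01, 0.2 cm is 0.005.

Call:
jog_arm(increments=[0,0.005,0,0,0,0,0,0,0.01,0,0,0,0,0,0,0.01,0,0,0,0,0])

```text
t: 7.82
tool_pos: [0.4704, 0.1402, 0.0357]
orientation: [-0.35, 3.121, -0.001]
wrist_force: [2.1, -8.0, 3.2]
gripper_width: 0.001
finger_force: 4.3
```

In the tool's units: 0.4 cm is 0.01, 0.2 cm is 0.005.

Call:
jog_arm(increments=[0,0.005,0,0,0,0,0,0,0.01,0,0,0,0,0,0,0.01,0,0,0,0,0])

```text
t: 8.2
tool_pos: [0.4702, 0.1415, 0.0357]
orientation: [-0.352, 3.12, -0.006]
wrist_force: [7.6, -37.8, 4.6]
gripper_width: -0.005
finger_force: 18.7
```

```bash
python3 - <<'E'
from h import *
s=arm.state();print(JJ(s['tool_pos']),s['wrist_force'],s['t'])
i,im=snap('C')
for p in [W(.4881,.0921,.044),W(.4881+.05,.1521-.01,.010)]: print(proj(i,p))
E
```

```text
[0.4899 0.0329 0.0357] [  7.6188 -37.8454   4.599 ] 8.2
[450.245  313.7438]
[509.2358 365.6119]
```

View pics/C.png

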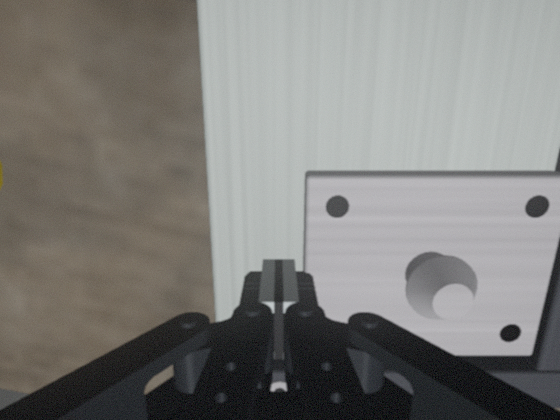

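View C shows the plate tight to the +y rail at right. The stud tip is at (453,301), about 13 px above where it should be, so the plate is still a few mm short in x. I'll measure that with the holes at (337,206), (537,206) and (510,333).

```bash
cat >> h.py <<'E'
def holes(i,im,ps,h=14):
    """hole centres in jig-home frame (mm): want (+-28,+-38) from the home centre"""
    r=[]
    for p in ps:
        for _ in range(3): p=cen(im,p,h,-1)
        r.append((JJ(onz(i,p,.022))-[.4881,.0921,0])[:2]*1000)
    return np.array(r)
E
python3 - <<'E'
from h import *
print(holes(*load('C'),[(337,206),(537,206),(510,333)]))
E
```

```text
[[-32.6922 -37.7432]
 [-32.6889  38.2279]
 [ 23.1869  38.2299]]
```

In the tool's units: 7 cm is 0.175, 5.3 cm is 0.1325.

Call:
jog_arm(increments=[0,-0.0375,0,0,0,0,0,0,-0.0375,-0.15,0,0,0,0,0.175,-0.0375,-0.15,0,0,0,0,0.175,0.1325,-0.15,0,0,0,0,0.175,0.1325,-0.15,0,0,0,0,0.175,0.1325,-0.15,0,0,0,0,0.175,0.1325,-0.075,0,0,0,0,0.175,0.1325,0,0,0,0,0,0.175,0.1325,0,0,0,0,0])

```text
t: 9.38
tool_pos: [0.389, 0.1796, 0.0341]
orientation: [0.347, -3.12, 0.001]
wrist_force: [-0.8, 0.7, 0.3]
gripper_width: 0.002
finger_force: 0.0
```

```bash
python3 - <<'E'
from h import *
s=arm.state();print(JJ(s['tool_pos']),s['wrist_force'])
jog(W(.439,.0921,.0348),TH+np.pi/2)
E
```

```text
[0.4193 0.0882 0.0341] [-0.8083  0.7089  0.3093]
shift cm [-1.967   0.3922 -0.0791] turn [-0.0002 -0.0022 -0.0033] t 9.375
```

In the tool's units: -2.2 cm is -0.055, -2 cm is -0.05.

Call:
jog_arm(increments=[-0.02,0.01,-0.0025,0,0,0,0,-0.03,0.01,-0.0025,0,0,0,0,-0.0375,0.01,-0.0025,0,0,0,0,-0.045,0.01,-0.0025,0,0,0,0,-0.05,0.01,-0.0025,0,0,0,0,-0.055,0.01,-0.0025,0,0,0,0,-0.055,0.01,-0.0025,0,0,0,0])

```text
t: 10.25
tool_pos: [0.4052, 0.1882, 0.036]
orientation: [0.349, -3.111, 0.003]
wrist_force: [-20.2, -4.3, 17.7]
gripper_width: -0.002
finger_force: 10.7
```

In the tool's units: -0.3 cm is -0.0075, -0.2 cm is -0.005.

Call:
jog_arm(increments=[-0.005,0,0,0,0,0,0,-0.0075,0,0,0,0,0,0,-0.0075,0,0,0,0,0,0])

```text
t: 10.62
tool_pos: [0.4054, 0.1882, 0.0357]
orientation: [0.348, -3.105, 0.005]
wrist_force: [-32.9, -4.8, 26.3]
gripper_width: -0.001
finger_force: 16.7
```

```bash
python3 - <<'E'
from h import *
i,im=snap('D')
for a in(-28,28):
  for b in(-38,38): print(a,b,proj(i,W(.4881+a/1000,.0921+b/1000,.022)))
E
```

```text
-28 -38 [189.4293 336.3499]
-28 38 [367.7667 336.1988]
28 -38 [197.5885 440.1587]
28 38 [359.9835 440.1001]
```

View pics/D.png

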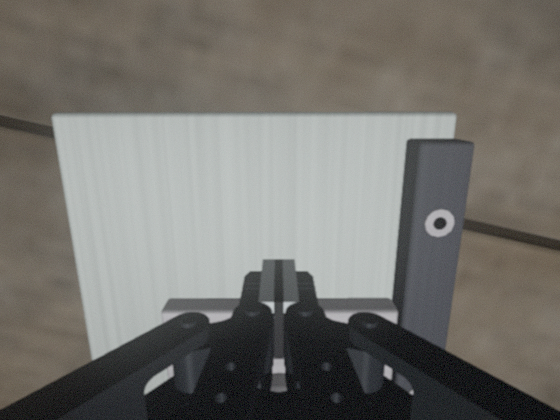

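View D shows the pusher against the plate's near edge, but the fingers hide the holes. I'll back off, rise and look down.

In the tool's units: -18 cm is -0.45, -12 cm is -0.3.

Call:
jog_arm(increments=[0.05,0,0,0,0,0,0,0.05,0,-0.15,0,0,0,0,0.05,0,-0.3,0,0,0,0.5,0.05,0,-0.45,0,0,0,0.5,0.05,0,-0.45,0,0,0,0.5,0.05,0,-0.45,0,0,0,0.5,0.05,0,-0.45,0,0,0,0.5])

```text
t: 11.55
tool_pos: [0.3924, 0.1854, 0.2152]
orientation: [0.349, -3.12, 0.001]
wrist_force: [0.6, 0.2, 0.5]
gripper_width: 0.5
finger_force: 0.0
```

```bash
python3 - <<'E'
from h import *
i,im=snap('E')
q=[proj(i,W(.4881+a/1000,.0921+b/1000,.022)) for a in(-28,28) for b in(-38,38)]
print(arm.state()['joint_vel'],q); print(holes(i,im,q,9))
jog([.4643,-.0898,.12],TH+np.pi/2)
jog([.4643,-.0898,.12],np.radians(80))
E
```

```text
[ 0.0017  0.0019 -0.0044  0.0002 -0.0005 -0.0009] [array([236.3588, 226.508 ]), array([320.1332, 226.3385]), array([238.4271, 282.1463]), array([318.3252, 281.9944])]
[[-28.2    -37.8458]
 [-28.2857  38.1847]
 [ 27.8085 -37.8093]
 [ 27.796   38.212 ]]
shift cm [ -0.9378 -28.4294   9.5255] turn [-0.0003 -0.0024 -0.002 ] t 11.6
shift cm [ -0.9378 -28.4294   9.5255] turn [-0.0008 -0.0023  0.3977] t 11.6
```

The plate is home: all four holes are within 0.3 mm and it's square. Next, the cap.

In the tool's units: -28.4 cm is -0.71, 11.5 cm is 0.2875.

Call:
jog_arm(increments=[-0.0225,-0.71,0.125,0,0,0,0.5,-0.0225,-0.71,0.125,0,0,0,0.5,-0.0225,-0.71,0.125,0,0,0,0.5,-0.0225,-0.71,0.125,0,0,0,0.5,-0.0225,-0.71,0.125,0,0,0,0.5,-0.0225,-0.71,0.2875,0,0,0,0.5,-0.0225,-0.71,0.2875,0,0,0,0.5,-0.0225,-0.71,0.2875,0,0,0,0.5])

```text
t: 12.6
tool_pos: [0.4648, -0.089, 0.1021]
orientation: [0.351, -3.122, -0.0]
wrist_force: [0.6, 0.6, 0.5]
gripper_width: 0.5
finger_force: 0.0
```

```bash
python3 - <<'E'
from h import *
print(arm.state()['tool_pos'])
i,im=snap('F'); print(proj(i,[.4643,-.0898,.049]))
jog([.4643,-.0898,.051],TH+np.pi/2)
E
```

```text
[ 0.4648 -0.089   0.1021]
[278.7671 248.2749]
shift cm [ 0.1206 -0.0423  5.182 ] turn [-0.0008  0.0014 -0.0011] t 12.65
```

View pics/F.png

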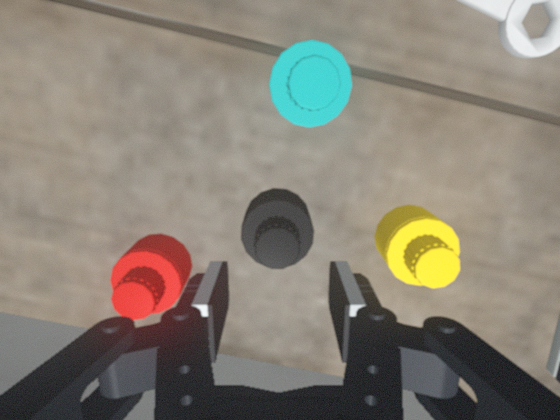

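View F shows the black boss at (278,248), as predicted and centred between the fingers. I'll descend and grip it.

In the tool's units: 5.1 cm is 0.1275, 3 cm is 0.075.

Call:
jog_arm(increments=[0.0025,0,0.075,0,0,0,0.5,0.0025,0,0.1275,0,0,0,0.5,0.0025,0,0.1275,0,0,0,0.5,0.0025,0,0.1275,0,0,0,0.2,0.0025,0,0.1275,0,0,0,0.2,0.0025,0,0.1275,0,0,0,0.2,0.0025,0,0.1275,0,0,0,0.2,0.0025,0,0.1275,0,0,0,0.2], grip_force=60)

```text
t: 13.65
tool_pos: [0.4646, -0.0897, 0.0521]
orientation: [-0.35, 3.119, -0.002]
wrist_force: [-1.3, 0.3, 8.2]
gripper_width: 0.255
finger_force: 58.3
```

In the tool's units: -8 cm is -0.2, -4 cm is -0.1.

Call:
jog_arm(increments=[0,0,-0.1,0,0,0,0.2,0,0,-0.2,0,0,0,0.2,0,0,-0.2,0,0,0,0.2,0,0,-0.2,0,0,0,0.2])

```text
t: 14.15
tool_pos: [0.4635, -0.0894, 0.1305]
orientation: [-0.35, 3.121, -0.0]
wrist_force: [0.2, -0.6, -1.6]
gripper_width: 0.254
finger_force: 59.4
```

```bash
python3 - <<'E'
from h import *
s=arm.state(); print(s['tool_pos'],s['gripper_width'],s['finger_force'],s['wrist_force'])
jog(W(.4885,.0928,.124),TH+np.pi/2)
E
```

```text
[ 0.4635 -0.0894  0.1305] 0.25350706269795936 59.43090856075287 [ 0.2412 -0.5722 -1.6273]
shift cm [-5.6153 28.3563  0.6483] turn [-0.0003  0.0005 -0.0018] t 14.15
```

In the tool's units: 28.4 cm is 0.71, -5.6 cm is -0.14.

Call:
jog_arm(increments=[-0.14,0.71,0,0,0,0,0.2,-0.14,0.71,0,0,0,0,0.2,-0.14,0.71,0,0,0,0,0.2,-0.14,0.71,0,0,0,0,0.2,-0.14,0.71,0,0,0,0,0.2,-0.14,0.71,0,0,0,0,0.2,-0.14,0.71,0.015,0,0,0,0.2,-0.14,0.71,0.015,0,0,0,0.2])

```text
t: 15.15
tool_pos: [0.455, 0.1988, 0.1234]
orientation: [0.348, -3.121, 0.001]
wrist_force: [0.6, -0.7, -1.0]
gripper_width: 0.254
finger_force: 59.5
```

```bash
python3 - <<'E'
from h import *
s=arm.state(); print(s['tool_pos'],JJ(s['tool_pos']),s['gripper_width'])
i,im=snap('G'); print('stud tip',proj(i,W(.488,.0923,.044)),'boss top if centred',proj(i,s['tool_pos']-[0,0,.003]))
jog(W(.4885,.0928,.090),TH+np.pi/2)
E
```

```text
[0.455  0.1988 0.1234] [0.4879 0.0922 0.1234] 0.2541046131938278
stud tip [280.0965 232.1941] boss top if centred [280.6603 301.0582]
shift cm [-0.0443  0.0628  3.3768] turn [-0.0002 -0.0012 -0.0034] t 15.2
```

View pics/G.png

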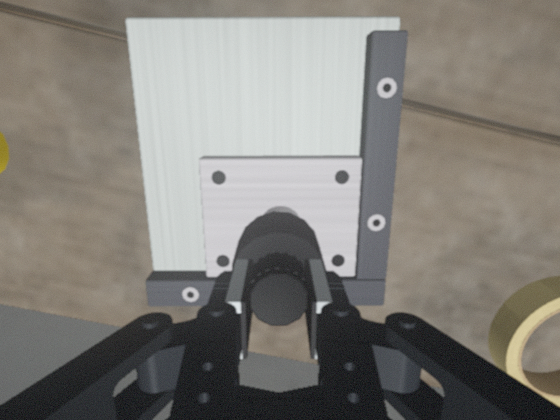

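View G shows the cap held upright with its boss at (278,300), as predicted, over the stud at (280,215). The plate is still against both rails. I'll lower and press.

In the tool's units: 4.4 cm is 0.11, 4.2 cm is 0.105.

Call:
jog_arm(increments=[0,0.0025,0.05,0,0,0,0.2,0,0.0025,0.08,0,0,0,0.2,0,0.0025,0.09,0,0,0,0.2,0,0.0025,0.0975,0,0,0,0.2,0,0.0025,0.105,0,0,0,0.2,0,0.0025,0.11,0,0,0,0.2], grip_force=60)

```text
t: 15.95
tool_pos: [0.4559, 0.2009, 0.0814]
orientation: [-0.35, 3.12, 0.0]
wrist_force: [-2.7, -1.6, 15.8]
gripper_width: 0.255
finger_force: 61.3
```

In the tool's units: 0.6 cm is 0.015, 0.4 cm is 0.01.

Call:
jog_arm(increments=[0,0,0.005,0,0,0,0.2,0,0,0.01,0,0,0,0.2,0,0,0.015,0,0,0,0.2,0,0,0.015,0,0,0,0.2])

```text
t: 16.45
tool_pos: [0.455, 0.2007, 0.0742]
orientation: [0.35, -3.122, 0.0]
wrist_force: [0.5, -0.9, -0.3]
gripper_width: 0.258
finger_force: 59.9
```

In the tool's units: 0.4 cm is 0.01, 0.2 cm is 0.005.

Call:
jog_arm(increments=[0,-0.0013,0.005,0,0,0,0.2,0,-0.0013,0.01,0,0,0,0.2,0,-0.0013,0.01,0,0,0,0.2])

```text
t: 16.82
tool_pos: [0.4555, 0.2007, 0.0738]
orientation: [-0.35, 3.121, 0.001]
wrist_force: [-18.7, -4.5, 59.2]
gripper_width: 0.255
finger_force: 66.3
```

In the tool's units: -0.1 cm is -0.0025.

Call:
jog_arm(increments=[0,0,-0.0025,0,0,0,0.2,0,0,-0.0025,0,0,0,0.2,0,0,-0.0025,0,0,0,0.2,0,0,-0.0025,0,0,0,0.2])

```text
t: 17.32
tool_pos: [0.4553, 0.2007, 0.0739]
orientation: [-0.35, 3.121, 0.001]
wrist_force: [-14.9, -3.1, 43.8]
gripper_width: 0.252
finger_force: 63.9
```

```bash
python3 - <<'E'
from h import *
s=arm.state(); print(s['tool_pos'],s['wrist_force'],s['finger_force'],np.abs(s['joint_vel']).max())
i,im=snap('H')
q=[proj(i,W(.4881-.028,.0921+b/1000,.022)) for b in(-38,38)]; print(q)
print(holes(i,im,q,11))
E
```

```text
[0.4553 0.2007 0.0739] [-14.8663  -3.0934  43.799 ] 63.926260471343994 0.001058780652849941
[array([197.9099, 196.1612]), array([354.2864, 195.8174])]
[[-28.3026 -37.7648]
 [-28.2914  38.2552]]
```

View pics/H.png

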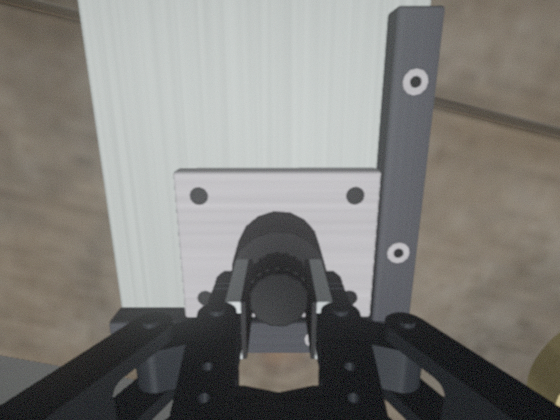

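View H shows the cap seated on the plate with its boss at (278,298). The plate holes at (199,196) and (355,195) are unchanged, so the plate is tight to both rails. The rim height, 73.9 − 52.1 = 21.8 mm, matches the plate's top, and the press is 44 N.

```bash
python3 -c "
from bench import arm
print(arm.finish_job())"
```

```text
the job is handed in; nothing more can be done
None
```

The job is handed in: the plate measured within about 0.3 mm of home against both rails, and the snap cap clicked on with its rim down on the plate and is still held with about 44 N; the bush and tape were not touched.

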